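Mark a blank with the spring punch

TASK

Take the steel spring punch out of its stand, put its nose into the guide bush of the aluminium marking jig and press it straight down until its spring trips with a snap; feel for the snap and stop there, so that the punch is not rammed against its inner stop. Then stand the punch back upright in its stand, fully home, and leave the other things where they are.

Things in the scene. Friction and masses are not known exactly. Their poses are not given: they have to be found in the camera images.
- punch_grip (a point): Centre of the grip of the loose spring punch (about 170 g), which starts upright in its stand; z is its long axis, up to the cap. Dark round barrel 18 mm in diameter with knurl rings, from 30 mm below to 24 mm above this point; rounded cap 21 mm wide, ending 32 mm above it; collar 28 mm wide, 6 mm high, its flat underside 36 mm below it; the nose hangs below the collar.
- nose_tip (a point): Lower end of the punch's nose, on the punch's axis: 88 mm below punch_grip while armed, 83 mm once tripped. The nose is a steel pin 8 mm in diameter that stands 52 mm out below the collar (47 mm once tripped) and tapers to 3 mm over its last 8 mm; it slides up into the barrel.
- guide_mouth (a point): Centre of the open mouth of the guide bush on top of the fixed marking jig, 64 mm above the worktop; z up. Steel bush 28 mm outside, 8 mm high; its funnel narrows from 22 mm at the mouth to a 10.5 mm bore 8 mm below. The blank to be marked lies unseen inside, its top anywhere from 18 to 38 mm below the mouth, different each time: feel for it.
- stand_mouth (a point): Centre of the open mouth of the bush on the punch's fixed stand, 72 mm above the worktop; z up. Black foot 76 x 76 x 8 mm, grey block 50 x 50 mm up to 64 mm, steel bush as on the jig (28 mm outside, funnel 22 to 10.5 mm over 8 mm); the bore is deeper than the nose. Punch home: collar flat on the bush's rim, punch_grip 36 mm above this point.
- union: Bystander: brass hose union lying on the worktop, 20 x 39 x 18 mm. Origin under its centre. Leave alone.
- spanner: Bystander: open spanner lying flat, 28 x 162 x 8 mm, long along its y. Origin under its centre. Leave alone.
- drop_bottle: Bystander: white plastic drop bottle with a coloured cap, 34 mm in diameter, 82 mm high. Origin under its centre. Leave alone.
- filter_box: Bystander: cardboard filter box 64 x 96 x 58 mm. Origin under its centre. Leave alone.
- punch: The same punch, origin on its axis under the collar, z up. Pressed down on something, its spring resists with 2 N at first and 3.3 N more for each mm; at about 10 N (3 to 4 mm) it trips with a snap, draws the nose in by 5 mm and keeps it in: the force felt falls to about 0. It does not re-arm, so there is one press. Pressing on about 5 mm past the trip meets a hard inner stop.
- jig: The fixed marking jig: aluminium base plate 110 x 90 x 10 mm (x, y, z) with a closed housing 70 x 60 mm up to 56 mm and the bush in its middle. Origin at the centre of its underside. Punch and jig are spoiled by more than 20 N between them.
Mind the look-alikes: they are no part of the job. What is shaped like the jig but turquoise is not meant.

How it is judged:
On the way, in this order (a step that is already met when the one before it is completed fails the run):
1. the armed punch's nose is in the jig's guide bush (horizontal distance between nose_tip and guide_mouth below 0.004 m and z of nose_tip in the frame of guide_mouth below -0.01 m and distance between nose_tip and punch_grip above 0.0865 m), for 0.1 s.
2. the punch has tripped with its nose in the guide bush, standing upright (horizontal distance between nose_tip and guide_mouth below 0.004 m and z of nose_tip in the frame of guide_mouth below -0.01 m and angle between punch_grip's own z axis and vertical below 0.15 rad and distance between nose_tip and punch_grip below 0.0843 m), for 0.05 s.
At the end, for the whole second after the job is handed in: The tripped punch (nose drawn in, tip within 84.5 mm of the grip centre) stands at rest in its stand, collar on the bush: grip centre within 5 mm of the stand's axis, 33 to 39 mm above the stand's mouth, tilted less than 0.08 rad (horizontal distance between punch_grip and stand_mouth below 0.005 m and z of punch_grip in the frame of stand_mouth between 0.033 and 0.039 m and angle between punch_grip's own z axis and vertical below 0.08 rad and distance between nose_tip and punch_grip below 0.0845 m and linear speed of punch below 0.02 m/s); the robot touches nothing.
It fails at once if the punch is pressed against the jig with more than 20 N (contact force between punch and jig above 20 N).
It fails at once if a bystander is moved more than 15 mm (distance of any of union, spanner, drop_bottle, filter_box from where it was at the start of the episode above 0.015 m).
It also fails if it takes over 66 s, if anything falls off the work surface, if the arm or the gripper's body presses on something with over 40 N, if the wrist force passes 120 N, or if a joint passes its speed limit or range.

ROBOT

A 6-joint arm with a two-finger parallel gripper is mounted at the origin on a cart in front of the work surface, level with it; the furniture and walls round the work are solid. World frame = base frame: x ahead of the robot, y to its left, z up, the work surface at z = 0. Lengths are in m, angles in rad, forces in N, time in s.
With the tool pointing down it reaches from about 0.35 to 0.85 m from the base axis. Payload 8.1 kg.
Tool frame: the origin (TCP) lies midway between the tips of the shut fingers; the grasp point (between the pads) lies 19 mm behind it (robot.grip_point_offset is the distance from the TCP to the grasp point, in m); z points along the fingers, y is the line along which they close (so a half turn about z gives the same grasp; the last joint's range is limited). The gripper opens to 93 mm and grips with 3 to 60 N. Pads are 15 mm wide; open, the fingers measure 128 mm over their backs; the gripper's body (75 mm by 188 mm) begins 65 mm behind the grasp point.
Start: joints at [-0.085, 0.13, 1.488, -0, 1.523, -0.085], TCP at [0.6, 0, 0.219] pointing down, gripper open.
Joint ranges: [-2.96, 2.96], [-0.89, 2.26], [0.02, 2.5], [-1.34, 4.48], [0, 2.73], [-2.66, 2.66]. Speed limits (rad/s): [2.39, 2.39, 2.79, 3.14, 3.14, 3.14].

INTERFACE

Orientations are given as a rotation vector (axis times angle).
In Python, from plant import robot, read_camera, job gives the robot as it stands.
- The arm moves only by the shell command python3 -m inch 'ROWS' [FORCE]. ROWS is JSON, one flat list of numbers, 5 for each row, row after row: the shift along the world's x, y, z in mm, then the turn about the world's z in degrees, then the opening in per cent of the stroke, from 0 (shut) to 100 (fully open). In form: [dx, dy, dz, yaw, hand, dx, dy, dz, yaw, hand, ...]. A call has 1 to 10 rows; each row is the pose to reach, as a shift and turn from the pose commanded when the call began; what a row does not reach only later rows make up. A row lasts 1/12 s, in which the tool goes at most 41.7 mm and 7.16 degrees, less where a joint would pass 70% of its speed; a pose out of reach is approached as far as the arm can. A call with a gripper value outside its range is refused whole. The fingers move at their own pace and stop on an object; FORCE is the grip in N (left out, the last holds). Time passes only in rows, so rows that repeat a pose let the fingers close. It gives the time, the measured TCP pose, the force, the opening and the grip force at its end, in the units of the state.
- robot.read_state(): the state, without advancing time (a new reading comes with each control period).
- read_camera(name): name is "scene" or "side" or "wrist"; returns a dict with "image" (480x640x3 uint8, blue, green, red), "K" (3x3 intrinsics, pixels), "extrinsics" (4x4, takes a point from world to camera coordinates); the wrist camera has in their place "mount" (4x4, takes a point from camera to tool coordinates, whose origin is the TCP and whose axes are the flange's). Camera axes: x right, y down, z forward; pixel columns grow to the right and rows downward; lengths in m; the calibration is good to about 2 mm. The wrist camera is an equidistant fisheye: a pixel r from the principal point sees the ray r / f radians off the axis. A picture is of the moment at which its call begins: read the wrist's pose just before it. There is no depth.
- job.close_job(): hands the job in; it is judged then, once.
The state is a dict: "t": time; "q": joint angles; "dq": joint speeds; "joint_torque": joint torques, N m; "tool_pos": TCP position; "orientation": TCP orientation; "force": force on the tool from outside, world axes, zero at the start; "wrist_torque": the same for the moment, N m; "opening": finger opening in m; "gripper_force": force on a finger pad.
Only numpy, scipy, OpenCV 4.12 (cv2) and the standard library are available. Lean on these libraries where they do the work, as an engineer would, in place of code of your own. Each camera call takes 0.05 s, during which the arm holds its last target. There are 200 camera calls.

## Working session

There is one attempt and no reset: what is moved stays moved. The work goes in short steps, Python scripts to look and compute and a shell command to move; the robot and the scene stay as the last step left them, time stands still between calls to the robot, and variables do not carry over. Pictures are saved under pics/ and viewed, at most 10 in all, crops included, and the job is handed in when it is done.

```bash
ls; mkdir -p pics; python3 - <<'E'
from plant import robot, read_camera
import cv2, numpy as np
s=robot.read_state(); print({k:np.round(v,3).tolist() for k,v in s.items()}, robot.grip_point_offset)
for n in("scene","side","wrist"):
    c=read_camera(n); cv2.imwrite(f"pics/{n}0.png",c["image"]); print(n,{k:np.round(v,4).tolist() for k,v in c.items() if k!="image"})
E
```

```text
pics
{'t': 0.0, 'q': [-0.085, 0.131, 1.489, 0.0, 1.523, -0.085], 'dq': [-0.002, 0.0, -0.001, -0.001, 0.001, -0.001], 'joint_torque': [-0.002, -55.985, -49.176, 0.077, 0.036, -0.0], 'tool_pos': [0.599, 0.0, 0.218], 'orientation': [-2.22, -2.22, 0.002], 'force': [-0.012, 0.24, 0.396], 'wrist_torque': [-0.038, -0.006, -0.044], 'gripper_force': 0.0, 'opening': 0.093} 0.0188
scene {'K': [[554.6681, 0.0, 321.1978], [0.0, 554.6681, 237.5391], [0.0, 0.0, 1.0]], 'extrinsics': [[0.7242, -0.6896, 0.0004, -0.4623], [-0.4377, -0.4602, -0.7724, 0.2823], [0.5328, 0.5592, -0.6351, 0.8831], [0.0, 0.0, 0.0, 1.0]]}
side {'K': [[606.7319, 0.0, 306.0299], [0.0, 606.7319, 241.3226], [0.0, 0.0, 1.0]], 'extrinsics': [[0.9622, -0.2717, -0.0195, -0.5611], [-0.154, -0.4836, -0.8617, 0.1213], [0.2247, 0.8321, -0.5071, 1.3575], [0.0, 0.0, 0.0, 1.0]]}
wrist {'K': [[371.6483, 0.0, 316.2968], [0.0, 371.6483, 242.3696], [0.0, 0.0, 1.0]], 'mount': [[-0.0002, -0.9622, -0.2722, 0.0752], [1.0, -0.0001, -0.0005, 0.0009], [0.0005, -0.2722, 0.9622, -0.1677], [0.0, 0.0, 0.0, 1.0]]}
```

View pics/scene0.png

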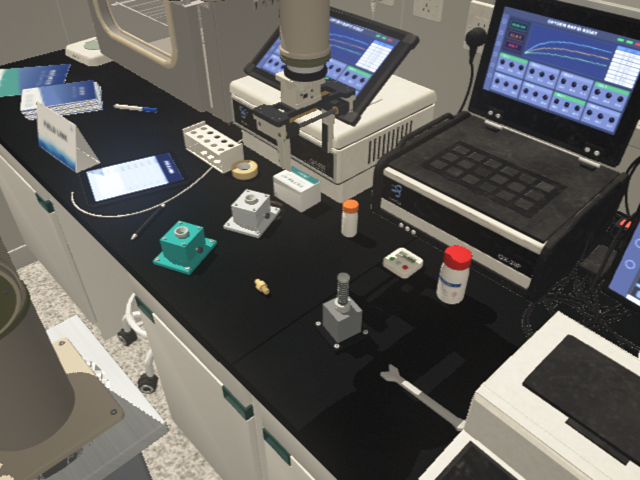

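View pics/side0.png

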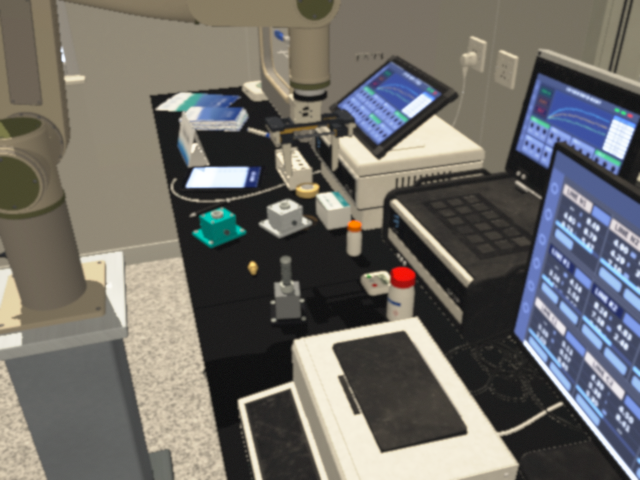

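View pics/wrist0.png

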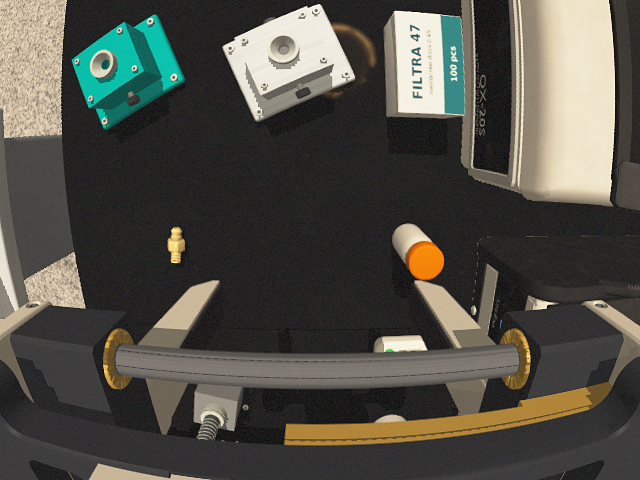

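The scene view shows the punch in its grey stand (cap at about (343,277), foot at (343,325)), and the aluminium jig with its bush at about (251,198), next to the turquoise decoy. In the wrist view the jig bush is at (284,48) and the union at (176,245).

```bash
cat > h.py <<'E'
import numpy as np, cv2
from scipy.spatial.transform import Rotation as R
from plant import robot, read_camera
def shot(n,save=None):
    s=robot.read_state(); c=read_camera(n)
    if n=="wrist":
        T=np.eye(4);T[:3,:3]=R.from_rotvec(s["orientation"]).as_matrix();T[:3,3]=s["tool_pos"]
        c["W"]=T@c["mount"]
    else: c["W"]=np.linalg.inv(c["extrinsics"])
    c["n"]=n
    if save: cv2.imwrite(f"pics/{save}.png",c["image"])
    return c
def ray(c,p):
    K=c["K"]; a=(np.array(p,float)-K[:2,2])/[K[0,0],K[1,1]]
    if c["n"]=="wrist":
        r=np.linalg.norm(a)+1e-12; d=np.r_[a/r*np.sin(r),np.cos(r)]
    else: d=np.r_[a,1]; d/=np.linalg.norm(d)
    return c["W"][:3,3],c["W"][:3,:3]@d
def plane(c,p,z):
    o,d=ray(c,p); return o+d*(z-o[2])/d[2]
def tri(rs):
    A=sum(np.eye(3)-np.outer(d,d) for o,d in rs); b=sum((np.eye(3)-np.outer(d,d))@o for o,d in rs)
    x=np.linalg.solve(A,b); return x,[float(np.linalg.norm(np.cross(x-o,d))*1e3) for o,d in rs]
def proj(c,X):
    q=np.linalg.inv(c["W"])@np.r_[X,1]; q=q[:3]; K=c["K"]
    if c["n"]=="wrist":
        r=np.hypot(q[0],q[1]); a=q[:2]/r*np.arctan2(r,q[2])
    else: a=q[:2]/q[2]
    return a*[K[0,0],K[1,1]]+K[:2,2]
E
python3 - <<'E'
from h import *
np.set_printoptions(precision=4,suppress=True)
s,d,w=shot("scene"),shot("side"),shot("wrist")
print("punch cap",tri([ray(s,(343,276)),ray(d,(286,261))]))
print("jig",tri([ray(s,(251,197)),ray(d,(288,204)),ray(w,(284,48))]), plane(w,(284,48),.064))
print("turq",tri([ray(s,(181,232)),ray(d,(218,213))]))
print("union",plane(w,(176,245),.009),"bottle",plane(w,(425,262),.082))
print("spanner",plane(s,(390,370),0),plane(s,(460,425),0))
a=s["image"][260:350,300:390];b=d["image"][240:330,240:330]
cv2.imwrite("pics/crop1.png",np.hstack([cv2.resize(x,(400,400),interpolation=cv2.INTER_CUBIC) for x in(a,b)]))
E
```

```text
punch cap (array([ 0.4848, -0.2138,  0.1306]), [2.565502468350921, 2.565502468350827])
jig (array([0.5752, 0.1574, 0.063 ]), [2.3616845989795516, 4.562767100880468, 2.5248698470710185]) [0.5727 0.1569 0.064 ]
turq (array([0.3959, 0.166 , 0.0593]), [1.7423430731845693, 1.7423430731846017])
union [ 0.4445 -0.0344  0.009 ] bottle [ 0.6969 -0.0288  0.082 ]
spanner [ 0.4804 -0.3368  0.    ] [ 0.4801 -0.4817  0.    ]
```

View pics/crop1.png

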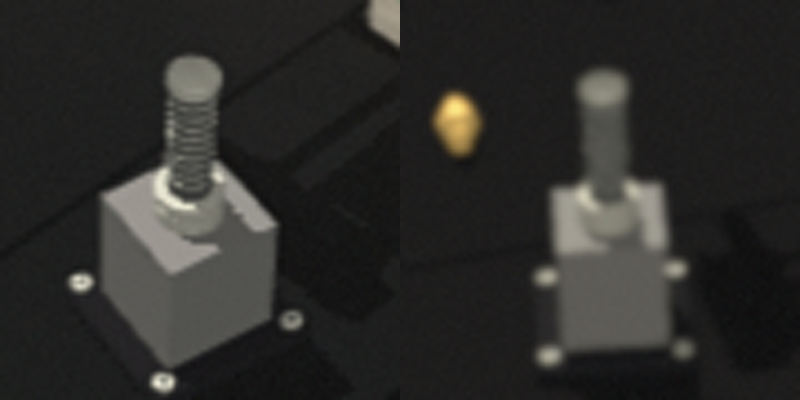

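```bash
python3 -m inch '[-14,-39,40,0,100,-28,-78,40,0,100,-43,-116,40,0,100,-57,-155,40,0,100,-72,-194,40,0,100,-86,-232,40,0,100,-100,-271,40,0,100,-115,-310,40,0,100,-115,-310,40,0,100,-115,-310,40,0,100]'
python3 - <<'E'
from h import *
np.set_printoptions(precision=4,suppress=True)
s,d=shot("scene"),shot("side")
print("cap",tri([ray(s,(343.4,277.3)),ray(d,(285.5,259.1))]))
w=shot("wrist","w1")
for X in [(.485,-.214,.14),(.485,-.214,.072)]: print(proj(w,X))
print("instr",[plane(s,p,0) for p in((335,195),(245,135))])
o=plane(s,(335,195),0)
for z in(.08,.1,.12,.15): print(z,proj(s,np.r_[o[:2],z]))
E
```

```text
t: 1.13
tool_pos: [0.4834, -0.3128, 0.2583]
orientation: [-2.226, -2.216, 0.001]
force: [0.8, 0.3, 0.1]
opening: 0.0929
gripper_force: 0.0
cap (array([ 0.4816, -0.2185,  0.1361]), [0.18812377687529536, 0.1881237768752164])
[315.1099 113.3527]
[315.3709 118.4941]
instr [array([0.7785, 0.0984, 0.    ]), array([0.8015, 0.4866, 0.    ])]
0.08 [335.5529 167.0179]
0.1 [335.6979 159.6778]
0.12 [335.8458 152.1916]
0.15 [336.0733 140.6787]
```

View pics/w1.png

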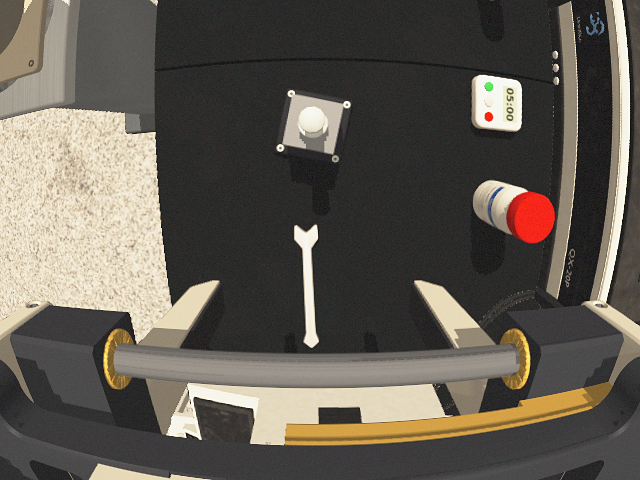

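The wrist view looks down on the punch: cap at about (313,122), foot screws at (291,93), (347,104), (335,159) and (280,148). The spanner is nearby at (307,285).

```bash
cat >> h.py <<'E'
def cap(c,guess,rad=40):
    g=c["image"].max(2).astype(float); x,y=map(int,guess)
    x0,y0=max(x-rad,0),max(y-rad,0); p=g[y0:y+rad,x0:x+rad]
    m=(p>205).astype(np.uint8); n,l,st,ce=cv2.connectedComponentsWithStats(m)
    i=1+np.argmax(st[1:,4]); cn=max(cv2.findContours((l==i).astype(np.uint8),0,2)[0],key=len)
    (cx,cy),r=cv2.minEnclosingCircle(cn); return np.array([cx+x0,cy+y0]),r,st[i]
E
python3 - <<'E'
from h import *
np.set_printoptions(precision=4,suppress=True)
w=shot("wrist")
c,r,st=cap(w,(313,122),25); print(c,r,st,plane(w,c,.135))
sc=[(291,93),(347,104),(335,159),(280,148)]
P=[plane(w,p,.010) for p in sc]; print(np.array(P),np.mean(P,0))
cv2.imwrite("pics/crop2.png",cv2.resize(w["image"][80:170,265:365],None,fx=6,fy=6,interpolation=cv2.INTER_CUBIC))
E
```

```text
[311.8438 122.1562] 15.911537170410156 [  9  10  31  29 645] [ 0.4828 -0.2199  0.135 ]
[[ 0.4583 -0.1806  0.01  ]
 [ 0.52   -0.193   0.01  ]
 [ 0.507  -0.255   0.01  ]
 [ 0.4458 -0.2424  0.01  ]] [ 0.4828 -0.2178  0.01  ]
```

View pics/crop2.png

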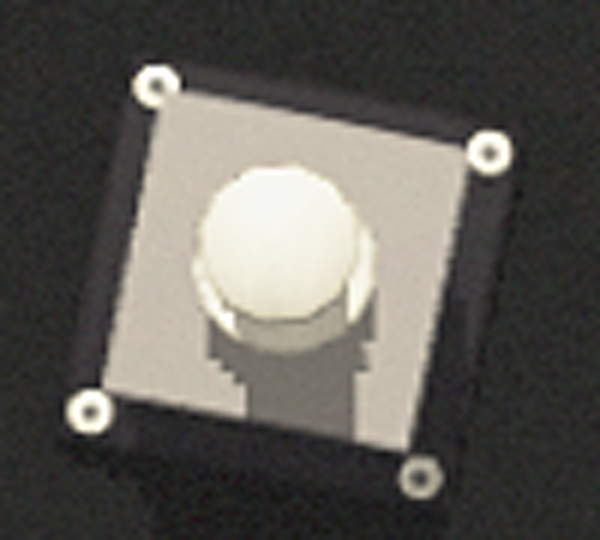

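```bash
python3 -m inch '[-20,35,0,0,100,-40,60,0,0,100,-40,60,0,0,100,-40,60,0,0,100]'
python3 - <<'E'
from h import *
np.set_printoptions(precision=4,suppress=True)
w=shot("wrist","w2")
g=proj(w,(.4825,-.2185,.137)); f=proj(w,(.4825,-.2185,.01)); print(g,f,w["W"][:3,3])
x,y=g.astype(int)-[60,55]; print(x,y)
cv2.imwrite("pics/crop3.png",cv2.resize(w["image"][y:y+100,x:x+120],None,fx=6,fy=6,interpolation=cv2.INTER_CUBIC))
E
```

```text
t: 1.67
tool_pos: [0.4451, -0.2475, 0.2587]
orientation: [2.217, 2.225, 0.0]
force: [0.4, 0.7, -0.2]
opening: 0.0928
gripper_force: 0.0
[362.6703 199.0665] [348.9038 181.2074] [ 0.4457 -0.1724  0.4263]
302 144
```

View pics/crop3.png

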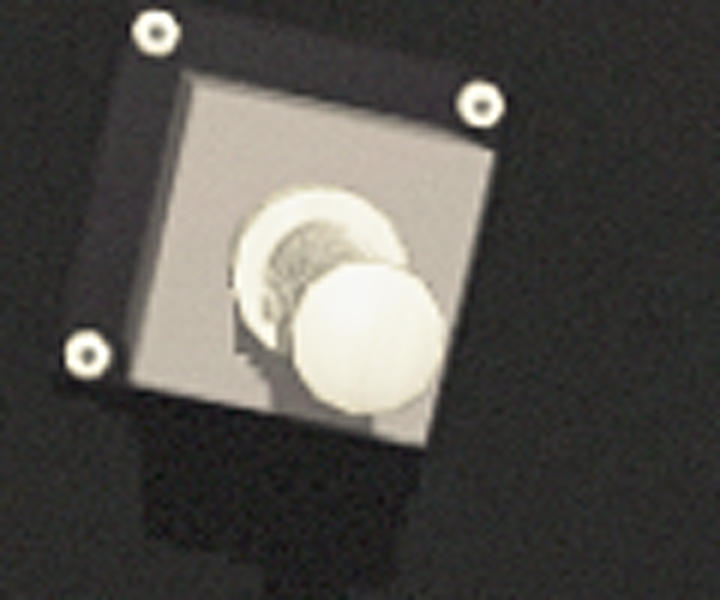

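Cap centre is at about (363.7,200.3) here and (311.7,120.5) in the earlier picture. Next I triangulate the cap, the block top and the foot.

```bash
python3 - <<'E'
from h import *
np.set_printoptions(precision=4,suppress=True)
w=shot("wrist"); v=dict(w); v["W"]=w["W"].copy()
T=np.eye(4);T[:3,:3]=R.from_rotvec([-2.226,-2.216,.001]).as_matrix();T[:3,3]=[.4834,-.3128,.2583]; v["W"]=T@w["mount"]
A=lambda p:np.array(p)/6+[265,80]
B=lambda p:np.array(p)/6+[302,144]
for n,a,b in[("cap",(280,243),(370,338)),("s1",(157,86),(157,33)),("s2",(489,153),(481,104)),("s4",(90,412),(88,354)),("blk1",(165,92),(190,72)),("blk2",(470,148),(496,152)),("blk3",(408,450),(426,446)),("blk4",(105,388),(130,382))]:
    print(n,*tri([ray(v,A(a)),ray(w,B(b))]),plane(v,A(a),.14)[:2] if n=="cap" else "",plane(w,B(b),.14)[:2] if n=="cap" else "")
F=[(plane(v,A(a),.01)+plane(v,A(b),.01))/2 for a,b in[((157,86),(421,478)),((489,153),(90,412))]]+[(plane(w,B((481,104)),.01)+plane(w,B((88,354)),.01))/2]
print(np.array(F)); print("collar",plane(w,B((320,273)),.076)); print("tcp",robot.read_state()["tool_pos"])
bl=[plane(w,B(p),.064) for p in((190,72),(496,152),(426,446),(130,382))]; print("blk",np.mean(bl,0)); print([np.linalg.norm(bl[i]-bl[i-1]) for i in range(4)])
E
```

```text
cap [ 0.4824 -0.2216  0.1381] [1.7874460545794628, 1.7874460545796678] [ 0.481  -0.2227] [ 0.4837 -0.2203]
s1 [ 0.4583 -0.1852  0.0109] [1.6598207062240797, 1.6598207062243477]  
s2 [ 0.5194 -0.1976  0.0085] [1.8955151478368049, 1.895515147836918]  
s4 [ 0.4455 -0.2459  0.0115] [1.859573064202322, 1.8595730642026593]  
blk1 [ 0.4624 -0.1909  0.0495] [1.9195329738792406, 1.9195329738795381]  
blk2 [ 0.5118 -0.2022  0.0661] [1.8904154429552404, 1.890415442955392]  
blk3 [ 0.5017 -0.2513  0.067 ] [1.7562839083868573, 1.7562839083869342]  
blk4 [ 0.4528 -0.2411  0.0643] [1.3392440466705733, 1.3392440466707183]  
[[ 0.481  -0.2229  0.01  ]
 [ 0.4807 -0.2229  0.01  ]
 [ 0.4839 -0.2208  0.01  ]]
collar [ 0.4837 -0.2204  0.076 ]
tcp [ 0.4459 -0.2493  0.2593]
blk [ 0.4837 -0.2205  0.064 ]
[np.float64(0.05209934607601057), np.float64(0.05190342948981859), np.float64(0.050602138623020265), np.float64(0.05082801496038678)]
```

```bash
cat >> h.py <<'E'
def nom(c,pos,ori=(np.pi/2**.5,np.pi/2**.5,0)):
    T=np.eye(4);T[:3,:3]=R.from_rotvec(ori).as_matrix();T[:3,3]=pos
    c=dict(c); c["W"]=T@c["mount"]; return c
E
python3 - <<'E'
from h import *
np.set_printoptions(precision=4,suppress=True)
ps=[];os=[]
for i in range(8):
    w=shot("wrist"); s=robot.read_state(); ps.append(s["tool_pos"]); os.append(R.from_rotvec(s["orientation"]).as_matrix()@[0,0,1])
print("pos",np.mean(ps,0),np.std(ps,0),np.mean(os,0),np.std(os,0))
v=nom(w,[.485,-.31,.259]); w=nom(w,[.445,-.25,.259])
A=lambda p:np.array(p)/6+[265,80]
B=lambda p:np.array(p)/6+[302,144]
for n,a,b in[("cap",(280,243),(370,338)),("s2",(489,153),(481,104)),("s4",(90,412),(88,354)),("blk2",(470,148),(496,152)),("blk4",(105,388),(130,382))]:
    print(n,*tri([ray(v,A(a)),ray(w,B(b))]),plane(v,A(a),.14)[:2] if n=="cap" else "",plane(w,B(b),.14)[:2] if n=="cap" else "")
bl=[plane(w,B(p),.064) for p in((190,72),(496,152),(426,446),(130,382))]; print("blk",np.mean(bl,0));
E
```

```text
pos [ 0.4455 -0.2502  0.2588] [0.0003 0.0002 0.0003] [ 0.0003 -0.0002 -1.    ] [0.0005 0.0004 0.    ]
cap [ 0.4821 -0.2204  0.1473] [0.2366450571448022, 0.23664505714476347] [ 0.4822 -0.2198] [ 0.4829 -0.2217]
s2 [ 0.5178 -0.1971  0.0224] [0.24344676514882396, 0.2434467651488281]  
s4 [ 0.4463 -0.2442  0.0216] [0.19590215333374136, 0.19590215333388453]  
blk2 [ 0.5105 -0.2016  0.0782] [0.20960199618787495, 0.20960199618788186]  
blk4 [ 0.4534 -0.2394  0.0741] [0.6744928652576802, 0.6744928652578136]  
blk [ 0.4828 -0.2218  0.064 ]
```

```bash
python3 - <<'E'
from h import *
np.set_printoptions(precision=4,suppress=True)
w=shot("wrist","w3"); g=lambda i:i[144:244,302:422].astype(np.float32).mean(2)
sh,_=cv2.phaseCorrelate(g(cv2.imread("pics/w2.png")),g(w["image"])); sh=np.array(sh); print(sh)
a1=cv2.imread("pics/w1.png")[80:170,265:365].astype(np.float32).mean(2)
a2=cv2.imread("pics/crop2.png"); a2=cv2.resize(a2,(100,90),interpolation=cv2.INTER_AREA).astype(np.float32).mean(2)
print("w1->crop2",cv2.phaseCorrelate(a1,a2))
v=nom(w,[.485,-.31,.259]); w=nom(w,[.4453,-.2501,.259])
A=lambda p:np.array(p)/6+[265,80]
B=lambda p:np.array(p)/6+[302,144]+sh
for n,a,b in[("cap",(280,243),(370,338)),("s2",(489,153),(481,104)),("s4",(90,412),(88,354)),("blk2",(470,148),(496,152)),("blk4",(105,388),(130,382))]:
    print(n,*tri([ray(v,A(a)),ray(w,B(b))]),plane(v,A(a),.14)[:2] if n=="cap" else "",plane(w,B(b),.14)[:2] if n=="cap" else "")
bl=[plane(w,B(p),.064) for p in((190,72),(496,152),(426,446),(130,382))]; print("blk",np.mean(bl,0));
E
```

```text
[-0.1944 -2.9299]
w1->crop2 ((-0.3959650471494953, 0.7909788570603595), 1.0222434145609538)
cap [ 0.4826 -0.2196  0.1403] [0.4113649546692239, 0.41136495466905165] [ 0.4822 -0.2198] [ 0.483  -0.2194]
s2 [ 0.5198 -0.1952  0.0073] [0.6408898151282436, 0.640889815128271]  
s4 [ 0.4456 -0.244   0.0066] [0.7418474926049748, 0.7418474926051015]  
blk2 [ 0.5119 -0.2001  0.0672] [0.5620271634963259, 0.5620271634964897]  
blk4 [ 0.453  -0.2391  0.0627] [0.1344466798970442, 0.13444667989708745]  
blk [ 0.4828 -0.219   0.064 ]
```

```bash
python3 -m inch '[20,15,0,0,100,37.6,30.5,0,0,100,37.6,30.5,-40,0,100,37.6,30.5,-80,0,100,37.6,30.5,-110,0,100,37.6,30.5,-140,0,100,37.6,30.5,-160,0,100,37.6,30.5,-170,0,100,37.6,30.5,-170,0,100,37.6,30.5,-170,0,100]' 20
python3 -m inch '[0,0,0,0,0,0,0,0,0,0,0,0,0,0,0,0,0,0,0,0,0,0,0,0,0,0,0,0,0,0,0,0,0,0,0,0,0,0,0,0]' 30
python3 -c "
from plant import robot;s=robot.read_state();print(s['t'],s['tool_pos'],s['force'],s['opening'],s['gripper_force'])"
```

```text
t: 3.05
tool_pos: [0.4828, -0.2197, 0.0891]
orientation: [-2.222, -2.221, -0.0]
force: [-0.2, 0.1, 0.5]
opening: 0.0935
gripper_force: 0.0
t: 3.72
tool_pos: [0.4826, -0.2195, 0.0886]
orientation: [-2.221, -2.221, 0.0]
force: [0.1, 0.4, 0.3]
opening: 0.0442
gripper_force: 0.0
3.7167 [ 0.48255508 -0.21946256  0.08862218] [0.13640298 0.38466804 0.2537283 ] 0.04417608251754346 0.0
```

```bash
python3 -m inch '[0,0,0,0,0,0,0,0,0,0,0,0,0,0,0,0,0,0,0,0,0,0,0,0,0,0,0,0,0,0,0,0,0,0,0,0,0,0,0,0,0,0,0,0,0,0,0,0,0,0]' 30
```

```text
t: 4.55
tool_pos: [0.4825, -0.2195, 0.0886]
orientation: [-2.221, -2.221, 0.0]
force: [-0.1, -0.0, 0.0]
opening: 0.0192
gripper_force: 30.0
```

```bash
python3 -m inch '[0,0,15,0,0,0,0,40,0,0,0,0,80,0,0,0,0,110,0,0,0,0,140,0,0,10,30,140,0,0,20,65,140,0,0,30,95,140,0,0,40,125,140,0,0,50,155,140,0,0]'
python3 -m inch '[10,30,0,0,0,20,60,0,0,0,30,90,0,0,0,36,110,0,0,0,40,124,0,0,0,40,124,0,0,0,40,124,0,0,0,40,124,0,0,0,40,124,0,0,0]'
python3 - <<'E'
from h import *
np.set_printoptions(precision=4,suppress=True)
for i in range(4): w=shot("wrist","j1"); print(robot.read_state()["tool_pos"])
g=proj(w,(.573,.157,.064)); print(g)
x,y=g.astype(int)-60; y=max(y,0); print(x,y)
im=w["image"]
cr=cv2.resize(im[y:y+120,x:x+120],None,fx=5,fy=5,interpolation=cv2.INTER_CUBIC)
cv2.imwrite("pics/crop4.png",cr)
E
```

```text
t: 5.38
tool_pos: [0.5327, -0.0629, 0.2284]
orientation: [-2.222, -2.221, -0.0]
force: [0.4, -0.3, -2.2]
opening: 0.0192
gripper_force: 30.0
t: 6.13
tool_pos: [0.5724, 0.0583, 0.2286]
orientation: [2.223, 2.22, -0.001]
force: [0.1, -0.1, -2.2]
opening: 0.0192
gripper_force: 30.0
[0.5725 0.0583 0.2286]
[0.5725 0.0584 0.2287]
[0.5725 0.0585 0.2287]
[0.5726 0.0587 0.2288]
[315.8115 113.8482]
255 53
```

View pics/crop4.png

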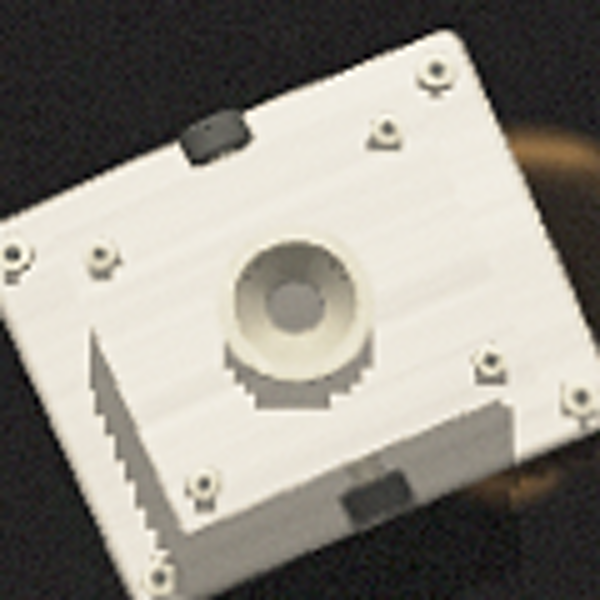

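The crop shows the jig's bush, funnel centred at crop (296,301), i.e. pixel (314.2,113.2). I move sideways for a second view and locate it by circle fit in both.

```bash
python3 -m inch '[-30,-20,0,0,0,-60,-20,0,0,0,-60,-20,0,0,0,-60,-20,0,0,0,-60,-20,0,0,0,-60,-20,0,0,0]'
python3 - <<'E'
from h import *
np.set_printoptions(precision=4,suppress=True)
def mouth(im,g):
    x,y=np.array(g).astype(int)-30; y=max(y,0)
    c=cv2.resize(im[y:y+60,x:x+60],None,fx=8,fy=8,interpolation=cv2.INTER_CUBIC)
    gr=cv2.GaussianBlur(cv2.cvtColor(c,6),(0,0),3)
    m=(gr<165).astype(np.uint8); n,l,st,ce=cv2.connectedComponentsWithStats(m)
    out=[(st[i].tolist(),) for i in range(1,n) if st[i,4]>3000]
    H=cv2.HoughCircles(gr,cv2.HOUGH_GRADIENT,1.5,20,param1=80,param2=25,minRadius=60,maxRadius=130)
    return [((h[:2]/8-.44+[x,y]).round(2).tolist(),float(h[2]/8)) for h in H[0][:4]] if H is not None else None
ps=[]
for i in range(6): w=shot("wrist","j2"); ps.append(robot.read_state()["tool_pos"])
p=np.mean(ps,0); print(p)
a=nom(w,[.5725,.0585,.2287]); b=nom(w,p)
A=mouth(cv2.imread("pics/j1.png"),(314,113)); g=proj(b,(.5725,.157,.064)); B=mouth(w["image"],g); print(A,g,B)
for h in A[:3]: print("A",plane(a,h[0],.064))
for h in B[:3]: print("B",plane(b,h[0],.064))
print(tri([ray(a,A[0][0]),ray(b,B[0][0])]),tri([ray(a,(314.2,113.2)),ray(b,B[0][0])]))
x,y=g.astype(int)-[30,30]; k=lambda im,x,y:cv2.resize(im[y:y+60,x:x+60],(390,390),interpolation=2)
i1=cv2.imread("pics/j1.png").copy()
cv2.imwrite("pics/crop5.png",np.hstack([k(i1,284,83),k(w["image"],x,y)])); print(x,y)
E
```

```text
t: 6.83
tool_pos: [0.5136, 0.0394, 0.2293]
orientation: [2.221, 2.22, 0.002]
force: [0.8, -0.5, -1.2]
opening: 0.019
gripper_force: 30.0
[0.5132 0.0396 0.2288]
[([314.4, 114.53], 13.837499618530273), ([313.28, 112.28], 11.850000381469727)] [382.2996  94.4386] [([380.9, 93.47], 11.868749618530273), ([379.4, 95.72], 14.475000381469727), ([382.4, 96.28], 14.90625), ([377.34, 94.03], 12.993749618530273)]
A [0.5716 0.1564 0.064 ]
A [0.5706 0.1584 0.064 ]
B [0.5712 0.1578 0.064 ]
B [0.5699 0.1557 0.064 ]
B [0.5726 0.1553 0.064 ]
(array([0.5713, 0.157 , 0.0647]), [0.7284753950080761, 0.7284753950079648]) (array([0.5714, 0.1578, 0.0635]), [0.13532320918787252, 0.13532320918788793])
352 64
```

View pics/crop5.png

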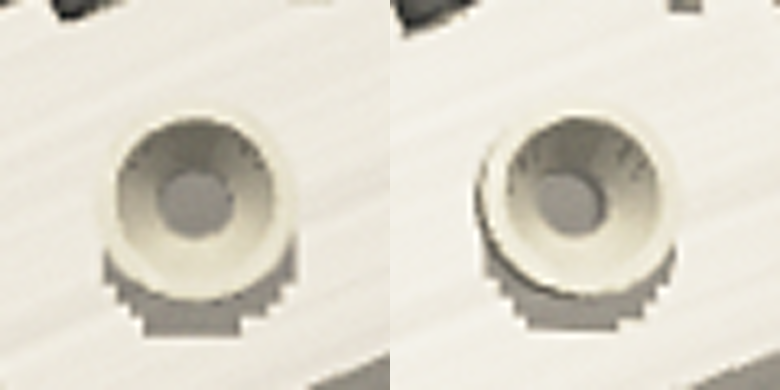

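Both views put the jig's mouth near (0.5717, 0.1572, 0.0635), which agrees with 64 mm. I go above it.

```bash
python3 -m inch '[15,35,0,0,0,35,70,0,0,0,50,100,0,0,0,58.5,117.6,0,0,0,58.5,117.6,-30,0,0,58.5,117.6,-60,0,0,58.5,117.6,-80,0,0,58.5,117.6,-80,0,0,58.5,117.6,-80,0,0,58.5,117.6,-80,0,0]'
python3 - <<'E'
from h import *
f=[]
for i in range(5): w=shot("wrist","j3"); s=robot.read_state(); f.append(np.r_[s["tool_pos"],s["force"],s["wrist_torque"]])
print(np.round(np.mean(f,0),4))
sc=shot("scene","s3");
a=sc["image"][120:250,180:330]; b=w["image"][150:480,200:440]
cv2.imwrite("pics/crop6.png",np.hstack([cv2.resize(a,(450,390),interpolation=2),cv2.resize(b,(284,390))]))
E
```

```text
t: 7.97
tool_pos: [0.572, 0.1572, 0.1503]
orientation: [2.221, 2.221, 0.002]
force: [0.6, -0.5, -1.8]
opening: 0.0194
gripper_force: 30.0
[ 0.5725  0.1573  0.1509  0.4391  0.1885 -1.5889  0.0118 -0.0129  0.027 ]
```

View pics/crop6.png

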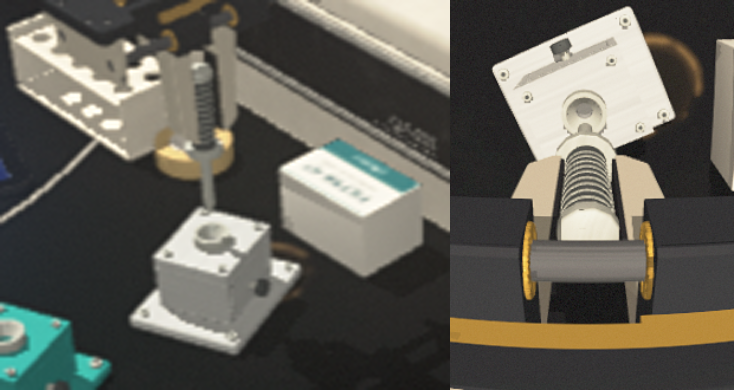

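The punch hangs upright with its nose right above the bush (scene crop (208,205) over (212,237)). I lower it gently.

```bash
python3 -m inch '[0,0,-6,0,0,0,0,-10,0,0,0,0,-14,0,0,0,0,-18,0,0,0,0,-21,0,0,0,0,-24,0,0,0,0,-27,0,0,0,0,-30,0,0,0,0,-30,0,0,0,0,-30,0,0]'
python3 - <<'E'
from h import *
f=[]
for i in range(5): shot("side"); s=robot.read_state(); f.append(np.r_[s["tool_pos"],s["force"],s["wrist_torque"]])
print(np.round(np.mean(f,0),4))
E
```

```text
t: 9.1
tool_pos: [0.571, 0.1571, 0.1184]
orientation: [-2.221, -2.221, 0.001]
force: [-0.4, 0.3, -2.3]
opening: 0.0194
gripper_force: 30.0
[ 5.7130e-01  1.5720e-01  1.1890e-01  1.4000e-03 -9.4100e-02 -2.1541e+00
 -1.6000e-02 -2.5800e-02 -8.8000e-03]
```

```bash
python3 -m inch '[0,0,-1,0,0,0,0,-2,0,0,0,0,-2,0,0]' | grep -E '^(t|tool|force)'; python3 -m inch '[0,0,-1,0,0,0,0,-2,0,0,0,0,-2,0,0]'| grep -E '^(t|tool|force)'
```

```text
t: 9.6
tool_pos: [0.5709, 0.1571, 0.1164]
force: [0.2, 0.5, -1.5]
t: 9.85
tool_pos: [0.5709, 0.1571, 0.1143]
force: [0.2, -0.2, -0.9]
```

```bash
for i in 1; do python3 -m inch '[0,0,-1,0,0,0,0,-2,0,0,0,0,-2,0,0]' | grep -E '^(t|tool|force)'; done; python3 -m inch '[0,0,-1,0,0,0,0,-1,0,0,0,0,-1,0,0]'| grep -E '^(t|tool|force)'
```

```text
t: 10.1
tool_pos: [0.5709, 0.1571, 0.1123]
force: [-0.2, 0.6, -1.7]
t: 10.35
tool_pos: [0.571, 0.1571, 0.1116]
force: [0.5, 0.1, -2.7]
```

```bash
python3 -m inch '[0,0,-1,0,0,0,0,-2,0,0,0,0,-2,0,0]' | grep -E '^(t|tool|force)'; python3 -m inch '[0,0,-1,0,0,0,0,-1,0,0,0,0,-1,0,0]'| grep -E '^(t|tool|force)'
```

```text
t: 10.6
tool_pos: [0.571, 0.1571, 0.1094]
force: [-0.4, 0.6, -1.9]
t: 10.85
tool_pos: [0.5711, 0.1571, 0.1086]
force: [-0.3, 0.0, -1.8]
```

```bash
python3 -m inch '[0,0,-1,0,0,0,0,-1,0,0,0,0,-1,0,0]'| grep -E '^(t|tool|force)'
```

```text
t: 11.1
tool_pos: [0.571, 0.1571, 0.1075]
force: [0.6, 0.1, -1.6]
```

```bash
python3 -m inch '[0,0,-1,0,0,0,0,-2,0,0,0,0,-2,0,0]' | grep -E '^(t|tool|force)'; python3 -m inch '[0,0,-1,0,0,0,0,-1,0,0,0,0,-1,0,0]'| grep -E '^(t|tool|force)'
```

```text
t: 11.35
tool_pos: [0.5709, 0.1571, 0.1053]
force: [-0.6, -0.0, -1.7]
t: 11.6
tool_pos: [0.5713, 0.1572, 0.1049]
force: [-1.1, 1.2, 0.2]
```

```bash
python3 -m inch '[0,0,-1,0,0,0,0,-1,0,0,0,0,-1,0,0]'| grep -E '^(t|tool|force)'
```

```text
t: 11.85
tool_pos: [0.5714, 0.1572, 0.1041]
force: [-0.8, -0.3, 2.6]
```

Contact: the force is rising from its −1.8 N baseline. I press on in single millimetres.

```bash
python3 -m inch '[0,0,-1,0,0,0,0,-1,0,0,0,0,-1,0,0]'| grep -E '^(t|tool|force)'
```

```text
t: 12.1
tool_pos: [0.5714, 0.1572, 0.1031]
force: [-0.9, -0.2, 5.1]
```

```bash
python3 -m inch '[0,0,-0.5,0,0,0,0,-0.5,0,0,0,0,-0.5,0,0]'| grep -E '^(t|tool|force)'
```

```text
t: 12.35
tool_pos: [0.5715, 0.1572, 0.1027]
force: [-1.8, -0.3, 5.4]
```

```bash
python3 -m inch '[0,0,-0.5,0,0,0,0,-0.5,0,0,0,0,-0.5,0,0]'| grep -E '^(t|tool|force|open)'
```

```text
t: 12.6
tool_pos: [0.5716, 0.1572, 0.1024]
force: [-1.0, -0.1, 6.6]
opening: 0.0194
```

```bash
python3 -m inch '[0,0,-0.5,0,0,0,0,-0.5,0,0,0,0,-0.5,0,0]'| grep -E '^(t|tool|force|open)'
```

```text
t: 12.85
tool_pos: [0.5717, 0.1572, 0.1021]
force: [-1.8, -0.7, 7.4]
opening: 0.0191
```

```bash
python3 -m inch '[0,0,-0.5,0,0,0,0,-0.5,0,0,0,0,-0.5,0,0]'| grep -E '^(t|tool|force|open)'
```

```text
t: 13.1
tool_pos: [0.5718, 0.1573, 0.1017]
force: [-1.9, -0.6, 9.1]
opening: 0.019
```

```bash
python3 -m inch '[0,0,-0.4,0,0,0,0,-0.4,0,0,0,0,-0.4,0,0]'| grep -E '^(t|tool|force|open)'
```

```text
t: 13.35
tool_pos: [0.5718, 0.1573, 0.1014]
force: [-2.1, 0.4, 9.4]
opening: 0.0194
```

```bash
python3 -m inch '[0,0,-0.4,0,0,0,0,-0.4,0,0,0,0,-0.4,0,0]'| grep -E '^(t|tool|force|open)'
```

```text
t: 13.6
tool_pos: [0.5709, 0.1571, 0.0994]
force: [0.5, 0.2, 0.8]
opening: 0.0194
```

The snap came at about 11 N and the force then dropped to about 0, so pressing stops here. Now I lift straight out and check.

```bash
python3 -m inch '[0,0,0,0,0,0,0,10,0,0,0,0,30,0,0,0,0,60,0,0,0,0,95,0,0,0,0,130,0,0,-10,-35,130,0,0,-20,-75,130,0,0,-29,-113,130,0,0,-38.5,-150,130,0,0]' | grep -E '^(t|tool|force|open)'
python3 -m inch '[-10,-35,0,0,0,-20,-75,0,0,0,-29,-115,0,0,0,-38,-155,0,0,0,-45,-190,0,0,0,-49,-215,0,0,0,-50,-226.6,0,0,0,-50,-226.6,0,0,0,-50,-226.6,0,0,0,-50,-226.6,0,0,0]' | grep -E '^(t|tool|force|open)'
python3 - <<'E'
from h import *
f=[]
for i in range(5): w=shot("wrist","r1"); s=robot.read_state(); f.append(np.r_[s["tool_pos"],s["force"],s["wrist_torque"]])
print(np.round(np.mean(f,0),4)); 
E
```

```text
t: 14.43
tool_pos: [0.5317, 0.0058, 0.2301]
force: [1.0, -0.0, -2.7]
opening: 0.0188
t: 15.27
tool_pos: [0.4828, -0.2182, 0.2297]
force: [0.4, -0.2, -2.0]
opening: 0.0195
[ 0.483  -0.2182  0.2299  0.0372 -0.4221 -2.2764  0.0122 -0.014   0.0038]
```

```bash
python3 -m inch '[0,0,-35,0,0,0,0,-65,0,0,0,0,-85,0,0,0,0,-85,0,0,0,0,-85,0,0,0,0,-85,0,0]' | grep -E '^(t|tool|force|ori)'
python3 - <<'E'
from h import *
f=[]
for i in range(5): shot("side","r2"); s=robot.read_state(); f.append(np.r_[s["tool_pos"],s["force"],s["wrist_torque"]])
print(np.round(np.mean(f,0),4)); 
E
```

```text
t: 16.02
tool_pos: [0.4835, -0.2197, 0.1466]
orientation: [2.22, 2.221, 0.001]
force: [-0.1, -0.7, -1.3]
[ 0.4838 -0.22    0.147   0.1332  0.1432 -2.1162 -0.0112 -0.0074 -0.0116]
```

```bash
python3 -m inch '[0,0,-5,0,0,0,0,-10,0,0,0,0,-15,0,0,0,0,-20,0,0,0,0,-25,0,0,0,0,-30,0,0,0,0,-36,0,0,0,0,-42,0,0,0,0,-48,0,0,0,0,-48,0,0]' | grep -E '^(t|tool|force|ori)'
python3 -m inch '[0,0,-2,0,0,0,0,-4,0,0,0,0,-5,0,0,0,0,-6,0,0,0,0,-6,0,0,0,0,-6,0,0]' | grep -E '^(t|tool|force|ori)'
```

```text
t: 17.1
tool_pos: [0.4818, -0.219, 0.0951]
orientation: [-2.22, -2.22, 0.001]
force: [0.6, -0.5, -2.4]
t: 17.6
tool_pos: [0.4827, -0.2195, 0.0909]
orientation: [2.221, 2.221, 0.0]
force: [0.7, -0.6, -1.3]
```

```bash
python3 -m inch '[0,0,-0.7,0,0,0,0,-1.4,0,0,0,0,-2.1,0,0,0,0,-2.1,0,0,0,0,-2.1,0,0]' | grep -E '^(t|tool|force|ori)'
```

```text
t: 18.02
tool_pos: [0.4826, -0.2195, 0.0887]
orientation: [-2.221, -2.221, -0.0]
force: [-0.2, -0.5, -2.1]
```

```bash
python3 -m inch '[0,0,-0.5,0,0,0,0,-0.8,0,0,0,0,-0.8,0,0,0,0,-0.8,0,0]' | grep -E '^(t|tool|force|ori)'
```

```text
t: 18.35
tool_pos: [0.4829, -0.2196, 0.0885]
orientation: [2.221, 2.221, 0.0]
force: [-2.1, 0.8, 6.5]
```

The collar is seated on the rim. I release and rise.

```bash
python3 -m inch '[0,0,0.6,0,0,0,0,0.6,0,10,0,0,0.6,0,50,0,0,0.6,0,100,0,0,0.6,0,100,0,0,0.6,0,100,0,0,0.6,0,100,0,0,0.6,0,100,0,0,0.6,0,100,0,0,0.6,0,100]' | grep -E '^(t|tool|force|open)'
python3 -m inch '[0,0,0,0,100,0,0,0,0,100,0,0,0,0,100,0,0,0,0,100,0,0,0,0,100,0,0,0,0,100,0,0,0,0,100,0,0,0,0,100]' | grep -E '^(t|tool|force|open)'
```

```text
t: 19.18
tool_pos: [0.4826, -0.2195, 0.0885]
force: [-0.9, -0.4, 0.7]
opening: 0.0676
t: 19.85
tool_pos: [0.4826, -0.2195, 0.0885]
force: [-0.6, 0.8, -0.2]
opening: 0.093
```

Rise to the second measuring place and compare with the starting picture w3.

```bash
python3 -m inch '[0,0,20,0,100,0,0,50,0,100,0,0,90,0,100,0,0,130,0,100,0,0,170,0,100,-20,-15,170,0,100,-37.6,-30.5,170,0,100,-37.6,-30.5,170,0,100,-37.6,-30.5,170,0,100,-37.6,-30.5,170,0,100]' | grep -E '^(t|tool|force|open)'
python3 - <<'E'
from h import *
for i in range(10): w=shot("wrist","w4")
print(robot.read_state()["tool_pos"])
s=shot("scene","s4"); d=shot("side","d4")
def cmp(a,b,x,y,X,Y):
    g=lambda i:cv2.cvtColor(i,6)[y:Y,x:X].astype(np.float32)
    A,B=g(cv2.imread(a)),g(b); return np.round(cv2.phaseCorrelate(A,B)[0],2),np.abs(A-B).mean().round(2),np.abs(A-B).max()
print("wrist",cmp("pics/w3.png",w["image"],302,144,422,244))
print("scene punch",cmp("pics/scene0.png",s["image"],325,265,360,310))
print("side punch",cmp("pics/side0.png",d["image"],270,245,302,295))
print("scene union,bottle",cmp("pics/scene0.png",s["image"],245,270,280,300),cmp("pics/scene0.png",s["image"],335,195,365,240))
E
```

```text
t: 20.68
tool_pos: [0.4451, -0.2497, 0.2582]
force: [-0.3, 0.5, 0.9]
opening: 0.0929
[ 0.44510703 -0.24982984  0.25844953]
wrist (array([0.06, 0.44]), np.float32(4.85), np.float32(146.0))
scene punch (array([-0.38,  0.27]), np.float32(9.87), np.float32(147.0))
side punch (array([ 0.13, -0.27]), np.float32(5.15), np.float32(115.0))
scene union,bottle (array([-0.06,  0.01]), np.float32(1.1), np.float32(16.0)) (array([-0.15,  0.84]), np.float32(7.02), np.float32(103.0))
```

```bash
python3 - <<'E'
import cv2,numpy as np
a,b=cv2.imread("pics/w3.png"),cv2.imread("pics/w4.png")
def tm(a,b,x,y,X,Y):
    r=cv2.matchTemplate(b[y-12:Y+12,x-12:X+12],a[y:Y,x:X],cv2.TM_CCOEFF_NORMED); _,v,_,l=cv2.minMaxLoc(r); return round(v,3),np.array(l)-12
print("cap",tm(a,b,347,183,380,214),"block",tm(a,b,305,145,345,215),"whole",tm(a,b,315,150,390,220))
s0,s4,d0,d4=[cv2.imread(f"pics/{n}.png") for n in("scene0","s4","side0","d4")]
print("scene cap/barrel",tm(s0,s4,332,268,354,305),"side",tm(d0,d4,277,250,295,285),"bottle",tm(s0,s4,335,195,365,240),"spanner",tm(s0,s4,380,360,470,430),"box",tm(s0,s4,270,165,325,212))
E
```

```text
cap (0.98, array([0, 0])) block (0.985, array([0, 0])) whole (0.986, array([0, 0]))
scene cap/barrel (0.863, array([0, 0])) side (0.894, array([ 0, -1])) bottle (0.943, array([0, 0])) spanner (0.902, array([0, 0])) box (0.339, array([-11, -12]))
```

The punch's cap and stand match the starting picture to the pixel, so the punch is home, upright and at its original height.

```bash
python3 -c "
from plant import job;print(job.close_job())"
```

```text
the job is handed in; nothing more can be done
None
```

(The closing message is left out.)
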